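Set the strap stop with a gauge bar tipped out of its case

ROBOT

A 6-joint arm with a two-finger parallel gripper is mounted at the origin on the work surface. World frame = base frame: x ahead of the robot, y to its left, z up, the work surface at z = 0. Lengths are in mm, angles in degrees, forces in N, time in s.
With the tool pointing down it reaches from about 300 to 850 mm from the base axis. Payload 4.2 kg.
Tool frame: the origin (TCP) lies between the finger pads; the fingertips stand 14 mm ahead of it and the grasp point (between the pads) lies 5 mm behind it (env.finger_overhang is the distance from the TCP to the fingertips, in mm); z points along the fingers, y is the line along which they close (so a half turn about z gives the same grasp; the last joint's range is limited). The gripper opens to 91 mm and grips with 3 to 60 N. Pads are 32 mm wide; open, the fingers measure 118 mm over their backs; the gripper's body (76 mm by 178 mm) begins 60 mm behind the grasp point.
Start: joints at [-64.4, 18.312, 89.639, -0, 72.044, -1.146], TCP at [258.773, -513.496, 227.976] pointing down, gripper open.
Joint ranges: [-177.97, 177.97], [-48.28, 115.42], [12.27, 149.76], [-77.06, 257.06], [2.81, 150.46], [-146.56, 146.56]. Speed limits (degrees/s): [147.25, 147.25, 180, 180, 180, 180].

INTERFACE

Orientations are given as [roll, pitch, yaw] about the fixed x, y, z axes, in that order (R = Rz(yaw) Ry(pitch) Rx(roll)).
In Python, from workcell import status, cams, env, finder gives the robot as it stands.
- The arm moves only by the tool apply_moves, never from a script. Its argument "increments" is a list of rows, each a list of 7 numbers: the opening, from -1 (shut) to 1 (fully open), then the shift along the world's x, y, z in m, then the turn, a rotation vector about the world's x, y, z in degrees. In form: [[gripper, x, y, z, ax, ay, az], ...]. A call has 1 to 5 rows; each row shifts and turns the commanded pose from where the row before left it; what a row does not reach is not made up. A row lasts 1/12 s, in which the tool goes at most 41.7 mm and 7.16 degrees, less where a joint would pass 70% of its speed; a pose out of reach is approached as far as the arm can. A call with a gripper value outside its range is refused whole. The fingers move at their own pace and stop on an object; "newtons" is the grip in N (left out, the last holds). Time passes only in rows, so rows that do not move let the fingers close. It gives the time, the measured TCP pose, the force, the opening and the grip force at its end, in the units of the state.
- status.state(): the state, without advancing time (a new reading comes with each control period).
- cams.grab_frame(name): name is "side" or "top" or "wrist"; returns a dict with "color" (400x640x3 uint8, red, green, blue), "intrinsics" (3x3 intrinsics, pixels), "R" (3x3) and "t" (3): a world point X has camera coordinates R X + t. Camera axes: x right, y down, z forward; pixel columns grow to the right and rows downward; lengths in mm; the calibration is good to about 2 mm. A picture is of the moment at which its call begins. There is no depth.
- env.job_done(): hands the job in; it is judged then, once.
Trained networks look in the newest picture that a camera, given by its name, has taken for a name from the list of things; names that differ only in an ending like _2 or _b are one class to them, and where a whole thing is asked for, a point or a joint stands for the part that bears it (a point fixed in the world has none). Each returns a list of dicts, best first, with "score" (0 to 1); they miss things now and then, are a little off and sometimes report something else, mostly with a low value. They report only what shows in the picture. A call takes as long as a camera call. They do not tell look-alikes from the thing itself.
- finder.boxes_of(query, camera): "rect" ([left, top, width, height] in pixels, round what is visible of it).
- finder.trace(query, camera): "pixels" (400x640 bool, what is visible of it) and "rect" ([left, top, width, height] in pixels, round what is visible of it).
The state is a dict: "time_s": time; "qpos": joint angles; "qvel": joint speeds; "effort": joint torques, N m; "ee_pos": TCP position; "ee_rot": TCP orientation; "force": force on the tool from outside, world axes, zero at the start; "torque": the same for the moment, N m; "gripper_width": finger opening in mm; "gripper_force": force on a finger pad.
Only numpy, scipy, OpenCV 4.12 (cv2) and the standard library are available. Lean on these libraries where they do the work, as an engineer would, in place of code of your own. Each camera call takes 0.05 s, during which the arm holds its last target. There are 200 camera calls.

TASK

Set the strap-length fixture with the longer of the two steel gauge bars: press down the bar's end at the cut-down end of its wooden case and let go, so that its other end stays tipped up and the bar can be gripped. Lay the bar flat and lengthwise along the middle of the fixture's bed between the fixed fence and the sliding stop, let go of it, and then push the stop up until the bar sits snugly between fence and stop. Do not shift the short gauge bar, the thread cone, the rivet jar or the hammer.

Things in the scene. Friction and masses are not known exactly. Their poses are not given: they have to be found in the camera images.
- long_gauge_center (a point): the longer steel gauge bar, a plain rectangular bar 80 long (own x) x 36 wide (own y) x 16 thick (own z), about 0.36 kg, lying top-flush in its wooden case. This point is its centre, half-way up. At the start its own x points from the case's thumb end to the far end.
- short_gauge_center (a point): the shorter (bystander) steel gauge bar, a plain rectangular bar 56 long (own x) x 36 wide (own y) x 16 thick (own z), about 0.25 kg, lying top-flush in its wooden case. This point is its centre, half-way up. At the start its own x points from the case's thumb end to the far end.
- long_case_top (a point): wooden case of the longer gauge bar, fixed, 120 (own x) x 72 (y) x 48 high; this point is the middle of its top face, z up, right above the bar's centre. Pocket 40 wide, 16 deep, x = -44 to +42. Thumb end is -x, robot side: its end wall (from x = -60) is cut down 12 below the top, over the pocket's width.
- ridge (a point): the ridge in the long bar's pocket (hidden below the bar), 16 below the case top, at case x = -2.5; case axes. Floor level to its +x side, ramping down 35 degrees to its -x side. Press the bar's thumb end (case x about -36) 6 to 9 below the case top, lightly (under 5 N): the bar rocks over and stays tipped by itself at 35 degrees, far end standing some 22 above the case top.
- short_case_top (a point): wooden case of the shorter gauge bar, fixed, 120 (own x) x 72 (y) x 48 high; this point is the middle of its top face, z up, right above the bar's centre. Pocket 40 wide, 16 deep, x = -32 to +30. Thumb end is -x, robot side: its end wall (from x = -60) is cut down 12 below the top, over the pocket's width.
- bed (a point): fixture, fixed: aluminium bed plate 110 (own x) x 250 (own y) x 12 high. This point is the centre of the bed's top surface, 12 above the table, own z up. The fixed fence is a dark steel block 90 (x) x 20 (y) x 34 high across the bed, its flat inner face at y = +85. The sliding stop slides along own y on the other (-y) side.
- stop_face (a point): sliding stop: a dark steel block 84 (x) x 24 (y) x 34 high on the bed, faces across y. This point is the middle of its inner face (towards the fence), 17 above the bed; the block extends 24 from here to the fixture's -y side, where its back face can be pushed. Axes as the fixture's. It slides with about 1.5 N friction and stays where it is left.
- stop (a joint): travel of the sliding stop in m: the clear gap between fence and stop is 0.070 + this value; range 0 to 0.075, it falls as the stop is pushed towards the fence (+y of the fixture). About 0.010 when the stop and fence both touch the long bar.
- thread_cone_mid (a point): thread cone, bystander, 64 diameter at the foot, 110 high; this point is on its axis half-way up
- rivet_jar_mid (a point): rivet jar, bystander, 60 diameter, 75 high; this point is on its axis half-way up
- hammer_grip (a point): hammer lying on the table, bystander, 200 long; this point is on its handle
Things that resemble listed ones, but are neither listed nor needed, are in the scene too. Leave any black or red look-alike of the part that bears long_gauge_center alone.

How it is judged:
By the outcome, as a careful person would: the job done as asked, in the order asked, and still so for the second after the job is handed in, with the robot touching nothing.
It also fails if it takes over 61 s, if anything falls off the work surface, if the arm or the gripper's body presses on something with over 40 N, if the wrist force passes 120 N, or if a joint passes its speed limit or range.

## Working session

There is one attempt and no reset: what is moved stays moved. The work goes in short steps, Python scripts to look and compute and a tool call to move; the robot and the scene stay as the last step left them, time stands still between calls to the robot, and variables do not carry over. Pictures are saved under pics/ and viewed, at most 10 in all, crops included, and the job is handed in when it is done.

Besides the shell and the picture viewer there is one more tool, called after "Emit:" by a JSON object that holds its "fn" and its "kwargs", one argument or row to a line. apply_moves: Moves the arm, as the interface text tells. Its arguments: {"type":"object","properties":{"increments":{"type":"array","items":{"type":"array","items":{"type":"number"}}},"newtons":{"type":"number"}},"required":["increments"]}

```bash
mkdir -p pics; ls; cat > h.py <<'E'
import numpy as np, cv2
from workcell import status, cams, env, finder
def save(f,n): cv2.imwrite('pics/'+n,cv2.cvtColor(f['color'],cv2.COLOR_RGB2BGR))
def px2w(f,uv,z):
    uv=np.atleast_2d(np.array(uv,float)); K,R,t=map(np.array,(f['intrinsics'],f['R'],f['t']))
    d=(np.linalg.inv(K)@np.c_[uv,np.ones(len(uv))].T).T@R
    c=-R.T@t
    return c+d*((z-c[2])/d[:,2])[:,None]
def w2px(f,X):
    X=np.atleast_2d(X); p=(np.array(f['intrinsics'])@((np.array(f['R'])@X.T).T+np.array(f['t'])).T).T
    return p[:,:2]/p[:,2:]
E
python3 - <<'E'
from h import *
np.set_printoptions(precision=1,suppress=True)
print(status.state())
for n in ("top","side"):
    f=cams.grab_frame(n); save(f,n+'0.png'); print(n,-f['R'].T@f['t'],f['intrinsics'][0])
    for q in ["long_gauge_center","short_gauge_center","long_case_top","short_case_top","bed","stop","thread_cone_mid","rivet_jar_mid","hammer_grip"]:
        print(q,[(round(d['score'],2),np.round(d['rect']).tolist()) for d in finder.boxes_of(q,n)][:4])
E
```

```text
pics
{'time_s': 0.0, 'qpos': array([-64.4,  18.4,  89.7,  -0. ,  72. ,  -1.1]), 'qvel': array([ 0.1,  0.1, -0.1, -0. , -0. ,  0.1]), 'effort': array([  0. , -41.2, -23.2,   0.1,   0. ,  -0. ]), 'ee_pos': array([ 258.6, -513. ,  227.1]), 'ee_rot': array([-179.9,   -0. ,   26.7]), 'force': array([-0. , -0.3, -0.1]), 'torque': array([0., 0., 0.]), 'gripper_force': 0.0, 'gripper_width': 90.90078863227743}
top [ 490.2  103.6 1122.4] [411.7   0.  324.2]
long_gauge_center [(0.65, [253.0, 210.0, 18.0, 32.0]), (0.59, [231.0, 268.0, 30.0, 25.0]), (0.57, [202.0, 228.0, 34.0, 11.0])]
short_gauge_center [(0.7, [320.0, 239.0, 17.0, 22.0])]
long_case_top [(0.92, [242.0, 203.0, 38.0, 50.0])]
short_case_top [(0.88, [314.0, 224.0, 33.0, 52.0])]
bed [(0.93, [377.0, 184.0, 98.0, 50.0]), (0.64, [436.0, 192.0, 16.0, 29.0])]
stop [(0.65, [437.0, 191.0, 13.0, 30.0])]
thread_cone_mid [(0.85, [304.0, 133.0, 22.0, 24.0])]
rivet_jar_mid [(0.73, [367.0, 130.0, 23.0, 23.0])]
hammer_grip []
side [141.3 555.1 762.7] [463.3   0.  314.8]
long_gauge_center [(0.84, [276.0, 341.0, 53.0, 20.0]), (0.79, [250.0, 256.0, 33.0, 40.0]), (0.66, [194.0, 310.0, 49.0, 50.0])]
short_gauge_center []
long_case_top [(0.82, [232.0, 242.0, 69.0, 76.0])]
short_case_top [(0.66, [315.0, 211.0, 74.0, 61.0])]
bed [(0.67, [340.0, 123.0, 98.0, 78.0])]
stop [(0.56, [384.0, 126.0, 36.0, 28.0])]
thread_cone_mid [(0.73, [232.0, 148.0, 28.0, 54.0])]
rivet_jar_mid [(0.9, [292.0, 118.0, 26.0, 44.0])]
hammer_grip [(0.67, [320.0, 89.0, 49.0, 47.0]), (0.35, [318.0, 212.0, 70.0, 63.0])]
```

```bash
python3 - <<'E'
import cv2
a=cv2.imread('pics/top0.png')[110:310,180:500]; cv2.imwrite('pics/topc.png',cv2.resize(a,None,fx=2.5,fy=2.5,interpolation=cv2.INTER_CUBIC))
a=cv2.imread('pics/side0.png')[70:370,150:460]; cv2.imwrite('pics/sidec.png',cv2.resize(a,None,fx=2,fy=2,interpolation=cv2.INTER_CUBIC)) 
E
```

```text
(no output)
```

View pics/topc.png

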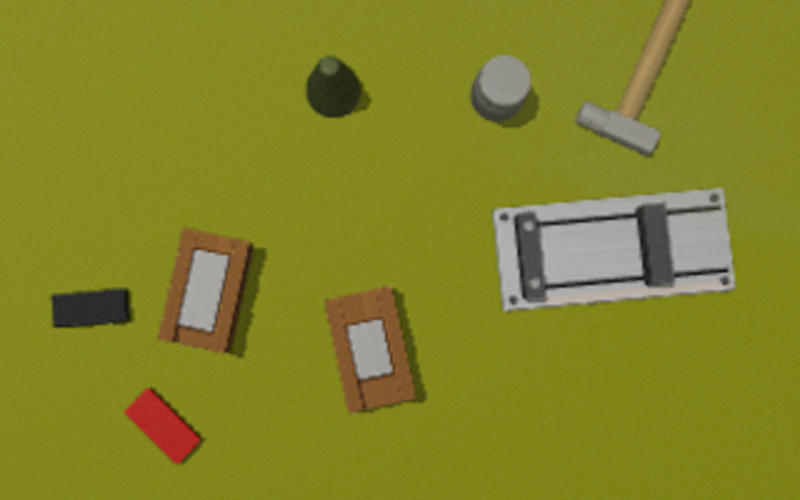

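View pics/sidec.png

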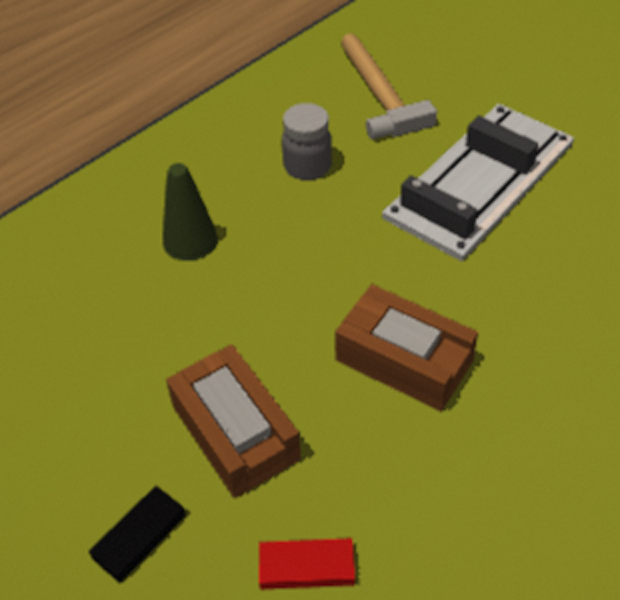

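Top view: the choices for the long bar are the steel bar in the left case (262,226), the steel bar in the right case (328,250), the black look-alike (216,233) and the red look-alike (245,280). I choose (262,226): it is steel, the longer of the two, and in a case. The fence (two bolts) is at (392,212) and the stop at (442,207), so fixture +y points to image left.

```bash
python3 - <<'E'
from h import *
np.set_printoptions(precision=1,suppress=True)
def rect(f,m,z):
    c=max(cv2.findContours(m.astype(np.uint8),0,2)[0],key=cv2.contourArea)[:,0]
    w=px2w(f,c,z)[:,:2].astype(np.float32)
    r=cv2.minAreaRect(w); return r,cv2.boxPoints(r)
for n,sel in (("top",(262,226)),("side",(266,276))):
    f=cams.grab_frame(n)
    for q,z,s in (("long_gauge_center",48,sel),("short_gauge_center",48,None),("bed",12,None),("stop",46,None)):
        for d in finder.trace(q,n):
            x,y,w,h=d['rect']
            if s and not(x<s[0]<x+w and y<s[1]<y+h): continue
            r,b=rect(f,d['pixels'],z); print(n,q,round(d['score'],2),np.array(r[0]),np.array(r[1]),round(r[2],1)); print(b.tolist() if 0 else b.round(0).ravel()); 
f=cams.grab_frame("top")
a=f['color'][195:260,235:350]; cv2.imwrite('pics/close.png',cv2.resize(a[:,:,::-1],None,fx=6,fy=6,interpolation=cv2.INTER_CUBIC))
E
```

```text
top long_gauge_center 0.94 [533.9 279.2] [39.3 80.1] 77.0
[490. 269. 568. 251. 577. 289. 499. 307.]
top short_gauge_center 0.83 [471.7 108.7] [56.9 34. ] 13.3
[440. 119. 448.  86. 503.  99. 495. 132.]
top bed 0.69 [ 574.9 -155.3] [109.9 252.6] 4.4
[ 510.  -34.  530. -285.  639. -277.  620.  -25.]
top bed 0.59 [753.8 -39.6] [58.8 72.6] 62.4
[708. -49. 772. -82. 800. -30. 735.   3.]
top stop 0.7 [ 578.6 -190.3] [86.  35.1] 3.3
[ 535. -175.  537. -210.  623. -205.  621. -170.]
side long_gauge_center 0.92 [532.7 283.5] [39.7 90.4] 76.1
[484. 275. 572. 253. 581. 292. 494. 314.]
side short_gauge_center 0.72 [469.5 109.1] [59.9 38.3] 11.5
[436. 122. 444.  84. 503.  96. 495. 134.]
side bed 0.77 [ 575.  -152.1] [122.6 260.5] 3.9
[ 505.  -26.  523. -286.  645. -278.  627.  -18.]
side stop 0.56 [ 568.5 -179. ] [95.6 55.8] 3.5
[ 519. -154.  523. -210.  618. -204.  615. -148.]
side stop 0.49 [470.  108.2] [58.3 37.6] 11.4
[438. 121. 445.  84. 502.  96. 495. 132.]
```

View pics/close.png

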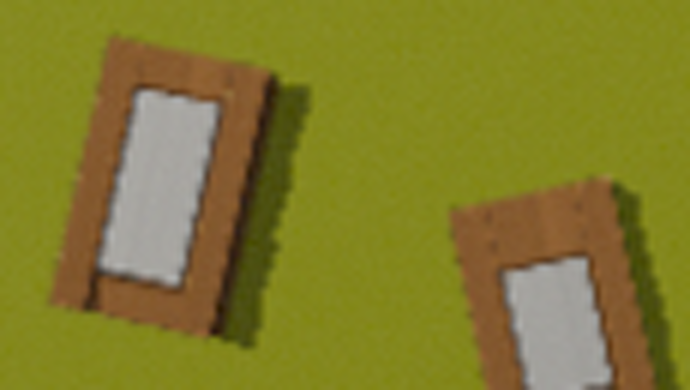

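The crop confirms it: the left case holds the longer bar (80 against 57 mm), and its cut-down thumb end is at the bottom, on the robot side. The bar centre is at about (534,279.5), yaw -13. Next I move above the press point with the fingers shut.

Emit:
{"fn": "apply_moves", "kwargs": {
  "increments": [
    [-1, 0.0095, 0.032, -0.002, 0, 0, 5.6],
    [-1, 0.0095, 0.032, -0.002, 0, 0, 5.6],
    [-1, 0.0095, 0.032, -0.002, 0, 0, 5.6],
    [-1, 0.0095, 0.032, -0.002, 0, 0, 5.6],
    [-1, 0.0095, 0.032, -0.002, 0, 0, 5.6]
  ]
}}

```text
time_s: 1.97
ee_pos: [306.4, -352.1, 217.9]
ee_rot: [180.0, -0.0, 55.0]
force: [0.6, 0.2, 0.6]
gripper_width: 60.8
gripper_force: 0.0
```

Emit:
{"fn": "apply_moves", "kwargs": {
  "increments": [
    [-1, 0.0095, 0.032, -0.002, 0, 0, 5.6],
    [-1, 0.0095, 0.032, -0.002, 0, 0, 5.6],
    [-1, 0.0095, 0.032, -0.002, 0, 0, 5.6],
    [-1, 0.0095, 0.032, -0.002, 0, 0, 5.6],
    [-1, 0.0095, 0.032, -0.002, 0, 0, 5.6]
  ]
}}

```text
time_s: 2.38
ee_pos: [353.9, -192.0, 208.1]
ee_rot: [180.0, 0.0, 83.0]
force: [0.5, -0.5, -0.0]
gripper_width: 27.6
gripper_force: 0.0
```

Emit:
{"fn": "apply_moves", "kwargs": {
  "increments": [
    [-1, 0.0095, 0.032, -0.002, 0, 0, 5.6],
    [-1, 0.0095, 0.032, -0.002, 0, 0, 5.6],
    [-1, 0.0095, 0.032, -0.002, 0, 0, 5.6],
    [-1, 0.0095, 0.032, -0.002, 0, 0, 5.6],
    [-1, 0.0095, 0.032, -0.002, 0, 0, 5.6]
  ]
}}

```text
time_s: 2.8
ee_pos: [401.5, -31.9, 198.2]
ee_rot: [179.9, 0.0, 111.0]
force: [1.0, -0.7, 0.4]
gripper_width: 0.3
gripper_force: 0.0
```

Emit:
{"fn": "apply_moves", "kwargs": {
  "increments": [
    [-1, 0.0095, 0.032, -0.002, 0, 0, 5.6],
    [-1, 0.0095, 0.032, -0.002, 0, 0, 5.6],
    [-1, 0.0095, 0.032, -0.002, 0, 0, 5.6],
    [-1, 0.0095, 0.032, -0.002, 0, 0, 5.6],
    [-1, 0.0095, 0.032, -0.002, 0, 0, 5.6]
  ]
}}

```text
time_s: 3.22
ee_pos: [449.0, 128.3, 188.1]
ee_rot: [180.0, 0.0, 139.0]
force: [0.6, -0.0, 0.4]
gripper_width: 0.2
gripper_force: 0.0
```

Emit:
{"fn": "apply_moves", "kwargs": {
  "increments": [
    [-1, 0.0095, 0.032, -0.002, 0, 0, 5.6],
    [-1, 0.0095, 0.032, -0.002, 0, 0, 5.6],
    [-1, 0.0095, 0.032, -0.002, 0, 0, 5.6],
    [-1, 0.0095, 0.032, -0.002, 0, 0, 5.6],
    [-1, 0, 0, 0, 0, 0, 0]
  ]
}}

```text
time_s: 3.63
ee_pos: [488.5, 259.7, 179.5]
ee_rot: [179.8, 0.0, 161.5]
force: [1.1, 0.3, -0.1]
gripper_width: 0.5
gripper_force: 0.0
```

```bash
python3 - <<'E'
from h import *
np.set_printoptions(precision=1,suppress=True)
s=status.state(); print(s['ee_pos'],s['ee_rot'],s['qpos'],s['force'])
f=cams.grab_frame("wrist"); save(f,'w1.png'); print(-f['R'].T@f['t'])
for d in finder.trace("long_gauge_center","wrist"):
    c=max(cv2.findContours(d['pixels'].astype(np.uint8),0,2)[0],key=cv2.contourArea)[:,0]
    r=cv2.minAreaRect(px2w(f,c,48)[:,:2].astype(np.float32)); print(d['score'],d['rect'],r)
E
```

```text
[488.5 259.7 179.5] [179.8   0.  161.5] [ 26.7  18.3  97.    0.1  64.5 -44.8] [ 1.1  0.3 -0.1]
[423.1 281.8 335.7]
0.97 [313.2, 50.2, 82.4, 66.0] ((396.12640380859375, 326.0949401855469), (71.93773651123047, 34.01692581176758), 45.498050689697266)
0.93 [411.0, 143.8, 81.0, 55.6] ((507.91094970703125, 396.0260314941406), (36.446861267089844, 76.01272583007812), 4.631773948669434)
0.63 [330.3, 187.3, 37.9, 38.6] ((511.3577880859375, 287.4332275390625), (36.464263916015625, 38.28376388549805), 76.07069396972656)
```

View pics/w1.png

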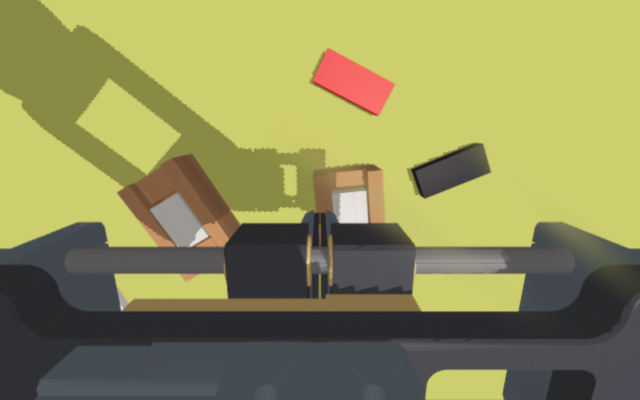

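The wrist view shows the long bar's thumb end in its case at (350,205), with the cut-down end wall facing the robot. The red (353,82) and black (450,170) bars are clear. I align and press.

Emit:
{"fn": "apply_moves", "kwargs": {
  "increments": [
    [-1, 0.008, 0.03, -0.02, 0, 0, 5.5],
    [-1, 0, 0, -0.04, 0, 0, 0],
    [-1, 0, 0, -0.035, 0, 0, 0],
    [-1, 0, 0, -0.016, 0, 0, 0],
    [-1, 0, 0, 0, 0, 0, 0]
  ]
}}

```text
time_s: 4.15
ee_pos: [491.7, 281.6, 65.2]
ee_rot: [-179.6, -0.4, 166.5]
force: [-0.0, -0.2, -0.5]
gripper_width: 0.4
gripper_force: 0.0
```

Emit:
{"fn": "apply_moves", "kwargs": {
  "increments": [
    [-1, 0, 0, -0.003, 0, 0, 0],
    [-1, 0, 0, -0.003, 0, 0, 0],
    [-1, 0, 0, -0.003, 0, 0, 0],
    [-1, 0, 0, 0, 0, 0, 0]
  ]
}}

```text
time_s: 4.48
ee_pos: [495.3, 284.5, 61.0]
ee_rot: [179.9, 0.1, 166.6]
force: [-0.2, 0.6, -0.6]
gripper_width: 0.5
gripper_force: 0.0
```

Emit:
{"fn": "apply_moves", "kwargs": {
  "increments": [
    [-1, 0.001, 0.0045, 0.004, 0, 0, 0],
    [-1, 0, 0, 0, 0, 0, 0],
    [-1, 0, 0, -0.004, 0, 0, 0],
    [-1, 0, 0, -0.002, 0, 0, 0],
    [-1, 0, 0, 0, 0, 0, 0]
  ]
}}

```text
time_s: 4.9
ee_pos: [495.3, 288.8, 57.4]
ee_rot: [-180.0, -0.0, 166.7]
force: [-0.8, 0.1, -0.7]
gripper_width: 0.7
gripper_force: 0.0
```

Emit:
{"fn": "apply_moves", "kwargs": {
  "increments": [
    [-1, 0, 0, -0.0015, 0, 0, 0],
    [-1, 0, 0, -0.0015, 0, 0, 0],
    [-1, 0, 0, 0, 0, 0, 0]
  ]
}}

```text
time_s: 5.15
ee_pos: [495.6, 288.9, 54.5]
ee_rot: [-180.0, -0.0, 166.6]
force: [-0.8, -0.2, 0.6]
gripper_width: 0.3
gripper_force: 0.0
```

Emit:
{"fn": "apply_moves", "kwargs": {
  "increments": [
    [-1, 0, 0, -0.001, 0, 0, 0],
    [-1, 0, 0, -0.001, 0, 0, 0],
    [-1, 0, 0, 0, 0, 0, 0]
  ]
}}

```text
time_s: 5.4
ee_pos: [495.7, 288.9, 52.8]
ee_rot: [-180.0, -0.0, 166.6]
force: [0.2, -0.3, 0.4]
gripper_width: 0.3
gripper_force: 0.0
```

```bash
python3 - <<'E'
from h import *
f=cams.grab_frame("side")
cv2.imwrite('pics/s1.png',cv2.resize(f['color'][200:340,190:350,::-1],None,fx=4,fy=4,interpolation=cv2.INTER_CUBIC))
E
```

```text
(no output)
```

View pics/s1.png

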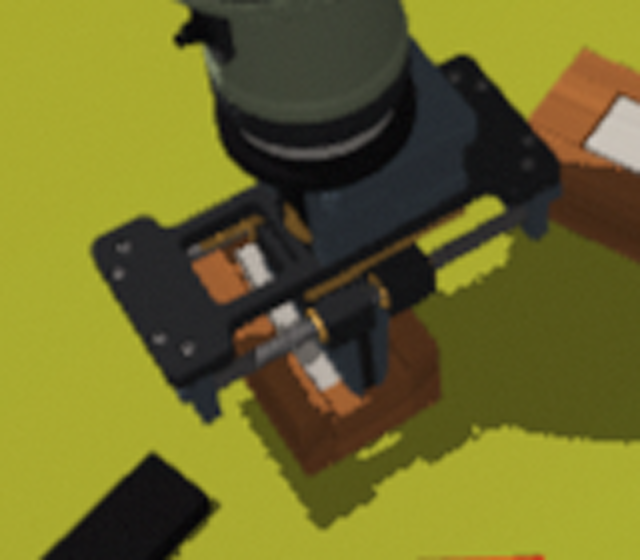

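Gripper covers the bar (about (300,330) in the crop), so I can't tell whether it has tipped. I lift off and look again.

Emit:
{"fn": "apply_moves", "kwargs": {
  "increments": [
    [-1, 0, 0, 0.03, 0, 0, 0],
    [0.3, -0.01, 0, 0.04, 0, 0, 0],
    [0.3, -0.03, 0.01, 0.02, 0, 0, 0],
    [0.3, -0.03, 0.01, 0.02, 0, 0, 0],
    [0.3, -0.03, 0, 0, 0, 0, 0]
  ]
}}

```text
time_s: 5.87
ee_pos: [397.2, 311.7, 167.2]
ee_rot: [179.5, 0.3, 166.6]
force: [0.3, 0.4, -0.3]
gripper_width: 23.9
gripper_force: 0.0
```

```bash
python3 - <<'E'
from h import *
s=status.state(); print(s['ee_pos'],s['ee_rot'])
o=[]
for n,(r,c) in {"side":((210,330),(200,340)),"top":((180,270),(210,315))}.items():
    f=cams.grab_frame(n); o.append(cv2.resize(f['color'][r[0]:r[1],c[0]:c[1],::-1],(400,360),interpolation=cv2.INTER_CUBIC))
    for d in finder.trace("long_gauge_center",n): print(n,d['score'],d['rect'])
cv2.imwrite('pics/s2.png',np.hstack(o))
E
```

```text
[397.18352231 311.71271475 167.17551644] [179.53544717   0.32436391 166.61911949]
side 0.83 [193.3, 309.8, 50.4, 50.3]
side 0.83 [278.4, 342.5, 47.9, 19.0]
side 0.52 [263.1, 265.8, 17.6, 27.3]
top 0.96 [254.6, 214.4, 16.5, 26.5]
top 0.72 [200.6, 225.2, 31.4, 13.9]
top 0.46 [233.4, 266.0, 14.0, 8.7]
```

View pics/s2.png

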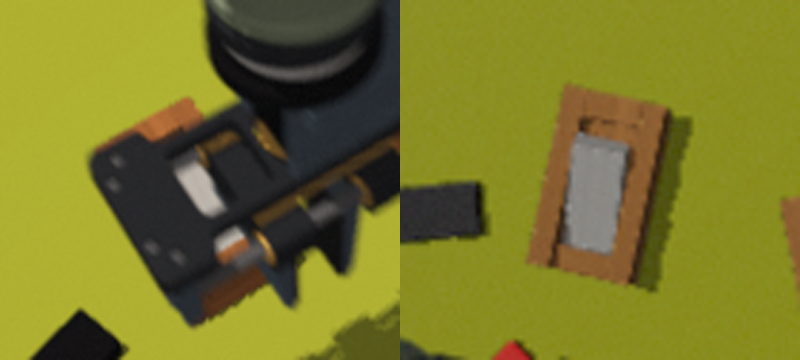

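Top crop shows the bar tipped: its far end stands up at about (600,145) and the pocket floor shows beyond it at (615,127). I fit the tipped pose in the existing view and move to a tilted pre-grasp.

```bash
python3 - <<'E'
from h import *
from scipy.optimize import minimize
f=cams.grab_frame("top"); d=[d for d in finder.trace("long_gauge_center","top") if 240<d['rect'][0]<275][0]
m=d['pixels'].astype(np.float32); S=8; x0,y0=240,200
M=cv2.resize(m[200:260,240:290],None,fx=S,fy=S)
a=np.radians(35);c,s=np.cos(a),np.sin(a)
B=np.array([(u,v,h) for u in(-37.5,42.5) for v in(-18,18) for h in(0,16)],float)
C=np.c_[-2.5+B[:,0]*c-B[:,2]*s,B[:,1],32+B[:,0]*s+B[:,2]*c]
def cost(p):
    w=np.radians(p[2]);X=np.c_[p[0]+C[:,0]*np.cos(w)-C[:,1]*np.sin(w),p[1]+C[:,0]*np.sin(w)+C[:,1]*np.cos(w),C[:,2]]
    P=(w2px(f,X)-[x0-.5,y0-.5])*S
    I=np.zeros(M.shape,np.float32);cv2.fillConvexPoly(I,cv2.convexHull(P.astype(np.float32)).round().astype(int),1.)
    return np.abs(I-M).sum()/m.sum()/S/S
r=minimize(cost,[534,280,-13],method='Nelder-Mead',options=dict(initial_simplex=[[534,280,-13],[538,280,-13],[534,284,-13],[534,280,-9]]))
print(r.x,r.fun)
E
```

```text
[533.96638299 281.02658273 -14.78341035] 0.10315422713756561
```

Emit:
{"fn": "apply_moves", "kwargs": {
  "increments": [
    [0.4, 0.0205, -0.005, -0.007, -1.6, -6.8, 0],
    [0.4, 0.0205, -0.005, -0.007, -1.6, -6.8, 0],
    [0.4, 0.0205, -0.005, -0.007, -1.6, -6.8, 0],
    [0.4, 0.0205, -0.005, -0.007, -1.6, -6.8, 0],
    [0.4, 0.0205, -0.005, -0.007, -1.6, -6.8, 0]
  ]
}}

```text
time_s: 6.58
ee_pos: [490.9, 283.9, 130.3]
ee_rot: [-179.8, 32.1, 166.4]
force: [0.5, -0.9, 0.2]
gripper_width: 64.1
gripper_force: 0.0
```

Emit:
{"fn": "apply_moves", "kwargs": {
  "increments": [
    [0.4, 0.0, 0, 0, 0, 0, 0],
    [0.4, 0, 0, 0, 0, 0, 0]
  ]
}}

```text
time_s: 6.75
ee_pos: [489.3, 283.6, 129.4]
ee_rot: [-179.5, 31.6, 166.6]
force: [-0.3, 0.5, 0.1]
gripper_width: 64.2
gripper_force: 0.0
```

Emit:
{"fn": "apply_moves", "kwargs": {
  "increments": [
    [0.4, 0.021, -0.001, -0.012, -0.4, -1.7, 0],
    [0.4, 0.021, -0.001, -0.012, -0.4, -1.7, 0],
    [0.4, 0, 0, 0, 0, 0, 0],
    [0.4, 0, 0, 0, 0, 0, 0]
  ]
}}

```text
time_s: 7.08
ee_pos: [532.2, 281.5, 106.7]
ee_rot: [-179.7, 35.2, 166.3]
force: [0.0, -0.4, 0.1]
gripper_width: 63.8
gripper_force: 0.0
```

Emit:
{"fn": "apply_moves", "kwargs": {
  "increments": [
    [0.4, 0.009, -0.0022, -0.013, 0, 0, 0],
    [0.4, 0.009, -0.0022, -0.013, 0, 0, 0],
    [0.4, 0, 0, 0, 0, 0, 0]
  ]
}}

```text
time_s: 7.33
ee_pos: [549.8, 276.7, 80.2]
ee_rot: [-179.7, 35.2, 166.4]
force: [-0.7, -0.4, -0.5]
gripper_width: 64.0
gripper_force: 0.0
```

Emit:
{"fn": "apply_moves", "kwargs": {
  "increments": [
    [0.4, 0.002, -0.0004, -0.004, 0, 0, 0],
    [0.4, 0.002, -0.0004, -0.004, 0, 0, 0],
    [0.4, 0, 0, 0, 0, 0, 0],
    [0.1, 0, 0, 0, 0, 0, 0],
    [0.0, 0, 0, 0, 0, 0, 0]
  ],
  "newtons": 20
}}

```text
time_s: 7.75
ee_pos: [553.5, 276.9, 73.4]
ee_rot: [-179.8, 35.4, 166.4]
force: [-0.2, -0.7, 0.1]
gripper_width: 53.5
gripper_force: 0.0
```

Emit:
{"fn": "apply_moves", "kwargs": {
  "increments": [
    [-0.1, 0, 0, 0, 0, 0, 0],
    [-0.2, 0, 0, 0, 0, 0, 0],
    [-0.4, 0, 0, 0, 0, 0, 0],
    [-1, 0, 0, 0, 0, 0, 0],
    [-1, 0, 0, 0, 0, 0, 0]
  ]
}}

```text
time_s: 8.17
ee_pos: [553.6, 276.9, 73.1]
ee_rot: [-179.8, 35.3, 166.4]
force: [-1.1, 0.6, 0.7]
gripper_width: 35.7
gripper_force: 20.0
```

Emit:
{"fn": "apply_moves", "kwargs": {
  "increments": [
    [-1, 0, 0, 0, 0, 0, 0],
    [-1, 0, 0, 0, 0, 0, 0],
    [-1, 0, 0, 0, 0, 0, 0]
  ],
  "newtons": 60
}}

```text
time_s: 8.42
ee_pos: [553.7, 276.9, 73.1]
ee_rot: [-179.8, 35.3, 166.4]
force: [-2.7, 0.9, 1.4]
gripper_width: 34.8
gripper_force: 60.0
```

Emit:
{"fn": "apply_moves", "kwargs": {
  "increments": [
    [-1, 0, 0, 0.005, 0, 0, 0],
    [-1, 0, 0, 0.015, 0, 0, 0],
    [-1, 0, 0, 0.02, 0, 0, 0],
    [-1, 0, 0, 0.03, 0, 0, 0],
    [-1, 0, 0, 0.03, 0, 0, 0]
  ]
}}

```text
time_s: 8.83
ee_pos: [551.9, 275.5, 171.5]
ee_rot: [-179.4, 35.1, 166.6]
force: [0.4, -0.6, -4.3]
gripper_width: 34.9
gripper_force: 60.0
```

Emit:
{"fn": "apply_moves", "kwargs": {
  "increments": [
    [-1, 0, 0, 0.01, 1.65, 6.8, 0],
    [-1, 0, 0, 0, 1.65, 6.8, 0],
    [-1, 0, 0, 0, 1.65, 6.8, 0],
    [-1, 0, 0, 0, 1.65, 6.8, 0],
    [-1, 0, 0, 0, 1.65, 6.8, 0]
  ]
}}

```text
time_s: 9.25
ee_pos: [553.2, 274.5, 179.7]
ee_rot: [-179.4, 3.3, 166.4]
force: [0.3, -0.4, -4.8]
gripper_width: 35.3
gripper_force: 60.0
```

Emit:
{"fn": "apply_moves", "kwargs": {
  "increments": [
    [-1, 0, 0, 0, 0, 0, 0],
    [-1, 0, 0, 0, 0, 0, 0]
  ]
}}

```text
time_s: 9.42
ee_pos: [554.8, 273.0, 177.6]
ee_rot: [-179.2, 3.7, 166.1]
force: [-0.1, -0.8, -4.2]
gripper_width: 35.1
gripper_force: 60.0
```

```bash
python3 - <<'E'
from h import *
f=cams.grab_frame("side");g=cams.grab_frame("wrist")
a=f['color'][150:310,170:370,::-1]
cv2.imwrite('pics/s3.png',np.hstack([cv2.resize(a,(400,320),interpolation=cv2.INTER_CUBIC),cv2.resize(g['color'][100:360,160:485,::-1],(400,320))]))
E
```

```text
(no output)
```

View pics/s3.png

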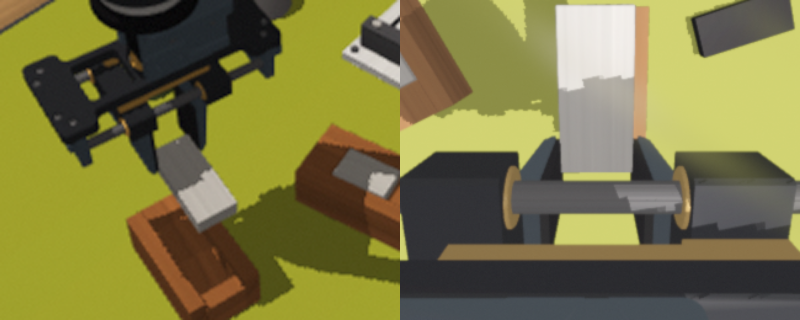

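The bar is held near its far end and is nearly level; its case (200,250) is empty. I carry it to the fixture.

Emit:
{"fn": "apply_moves", "kwargs": {
  "increments": [
    [-1, 0.0013, -0.015, 0, 0.9, 3.6, 0],
    [-1, 0.0013, -0.028, 0, 0, 0, -4.8],
    [-1, 0.0013, -0.028, 0, 0, 0, -4.8],
    [-1, 0.0013, -0.028, 0, 0, 0, -4.8],
    [-1, 0.0013, -0.028, 0, 0, 0, -4.8]
  ]
}}

```text
time_s: 9.93
ee_pos: [558.7, 146.8, 178.6]
ee_rot: [-179.2, 0.0, 147.0]
force: [0.4, -0.0, -5.4]
gripper_width: 35.1
gripper_force: 60.0
```

Emit:
{"fn": "apply_moves", "kwargs": {
  "increments": [
    [-1, 0.0013, -0.028, 0, 0, 0, -4.8],
    [-1, 0.0013, -0.028, 0, 0, 0, -4.8],
    [-1, 0.0013, -0.028, 0, 0, 0, -4.8],
    [-1, 0.0013, -0.028, 0, 0, 0, -4.8],
    [-1, 0.0013, -0.028, 0, 0, 0, -4.8]
  ]
}}

```text
time_s: 10.35
ee_pos: [565.3, 7.0, 178.8]
ee_rot: [-179.2, 0.1, 123.0]
force: [0.8, -0.0, -4.2]
gripper_width: 35.4
gripper_force: 60.0
```

Emit:
{"fn": "apply_moves", "kwargs": {
  "increments": [
    [-1, 0.0013, -0.028, 0, 0, 0, -4.8],
    [-1, 0.0013, -0.028, 0, 0, 0, -4.8],
    [-1, 0.0013, -0.028, 0, 0, 0, -4.8],
    [-1, 0.0013, -0.028, 0, 0, 0, -4.8],
    [-1, 0.0013, -0.028, 0, 0, 0, -4.8]
  ]
}}

```text
time_s: 10.77
ee_pos: [572.1, -132.5, 178.8]
ee_rot: [-179.2, 0.1, 99.0]
force: [0.8, -0.4, -5.1]
gripper_width: 34.8
gripper_force: 60.0
```

Emit:
{"fn": "apply_moves", "kwargs": {
  "increments": [
    [-1, 0, -0.01, 0, 0, 0, -4.8],
    [-1, 0, 0, 0, 0, 0, 0],
    [-1, 0, 0, 0, 0, 0, 0]
  ]
}}

```text
time_s: 11.02
ee_pos: [572.4, -141.8, 178.7]
ee_rot: [-179.2, -0.0, 94.4]
force: [-0.0, 0.8, -4.6]
gripper_width: 34.8
gripper_force: 60.0
```

```bash
python3 - <<'E'
from h import *
np.set_printoptions(precision=1,suppress=True)
s=status.state();print(s['ee_pos'],s['ee_rot'],s['qpos'])
for n in("top","wrist","side"):
    f=cams.grab_frame(n)
    for q in("bed","stop","long_gauge_center"):
        for d in finder.trace(q,n):
            c=max(cv2.findContours(d['pixels'].astype(np.uint8),0,2)[0],key=cv2.contourArea)[:,0]
            z={"bed":12,"stop":46,"long_gauge_center":172}[q]
            r=cv2.minAreaRect(px2w(f,c,z)[:,:2].astype(np.float32)); print(n,q,round(d['score'],2),np.round(d['rect']).tolist(),np.array(r[0]),np.array(r[1]),round(r[2],1))
    if n!="top": save(f,n+'4.png')
E
python3 -c "
import cv2,numpy as np
a=cv2.imread('pics/wrist4.png');b=cv2.imread('pics/side4.png')[40:260,240:500]
cv2.imwrite('pics/p4.png',np.hstack([cv2.resize(a,(400,250)),cv2.resize(b,(296,250))]))"
```

```text
[ 572.4 -141.8  178.7] [-179.2   -0.    94.4] [-14.9  21.9  91.5  -0.3  67.3 -19.2]
top bed 0.79 [378.0, 189.0, 98.0, 42.0] [571.7 -97.7] [112.  138.6] 4.4
top long_gauge_center 0.85 [231.0, 264.0, 28.0, 32.0] [407.5 297.4] [69.9 32.8] 47.2
top long_gauge_center 0.79 [398.0, 198.0, 36.0, 18.0] [568.1 -95. ] [37.8 73.8] 7.8
top long_gauge_center 0.73 [200.0, 224.0, 34.0, 17.0] [514.9 365.1] [30.9 71.2] 4.4
top long_gauge_center 0.57 [312.0, 222.0, 34.0, 54.0] [474.1 108. ] [107.7  65.1] 10.4
wrist bed 0.78 [272.0, 88.0, 103.0, 210.0] [ 571.1 -101.8] [111.  142.5] 4.3
wrist stop 0.56 [294.0, 239.0, 56.0, 8.0] [ 576.5 -195.1] [59.   8.2] 4.7
wrist long_gauge_center 0.74 [285.0, 104.0, 67.0, 140.0] [569.7 -99.9] [36.8 80.1] 4.7
side bed 0.93 [339.0, 121.0, 100.0, 79.0] [ 576.7 -152.7] [126.7 263.6] 3.8
side stop 0.93 [384.0, 127.0, 36.0, 30.0] [ 568.4 -180. ] [98.3 58.2] 5.4
side stop 0.73 [233.0, 242.0, 67.0, 76.0] [525.9 287.4] [ 80.9 144.4] 77.1
side long_gauge_center 0.95 [193.0, 311.0, 50.0, 47.0] [437.9 441.5] [33.8 65.4] 4.7
side long_gauge_center 0.89 [366.0, 101.0, 30.0, 30.0] [565.3 -94.9] [43.3 96.1] 6.3
side long_gauge_center 0.63 [275.0, 341.0, 54.0, 22.0] [338.2 379.5] [62.7 33.4] 45.7
```

View pics/p4.png

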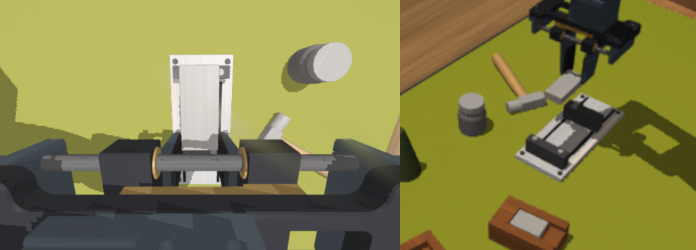

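Wrist view: the bar (200,105) lies along the bed axis with the fence ahead of it; yaw is within half a degree. I descend between fence and stop.

Emit:
{"fn": "apply_moves", "kwargs": {
  "increments": [
    [-1, 0.0025, -0.015, 0, -0.8, 0, 0],
    [-1, 0, 0, -0.03, 0, 0, 0],
    [-1, 0, 0, -0.03, 0, 0, 0],
    [-1, 0, 0, -0.03, 0, 0, 0],
    [-1, 0, 0, -0.01, 0, 0, 0]
  ]
}}

```text
time_s: 12.03
ee_pos: [573.4, -157.8, 74.9]
ee_rot: [-178.8, 0.7, 94.3]
force: [-0.8, -0.4, -4.1]
gripper_width: 34.8
gripper_force: 60.0
```

Emit:
{"fn": "apply_moves", "kwargs": {
  "increments": [
    [-1, 0, 0, -0.01, 0, 0, 0],
    [-1, 0, 0, 0, 0, 0, 0]
  ]
}}

```text
time_s: 12.2
ee_pos: [575.8, -158.0, 67.8]
ee_rot: [-179.1, 0.8, 94.3]
force: [-0.3, -0.1, -3.9]
gripper_width: 34.9
gripper_force: 60.0
```

```bash
python3 - <<'E'
from h import *
np.set_printoptions(precision=1,suppress=True)
s=status.state();print(s['ee_pos'],s['ee_rot'])
f=cams.grab_frame("side"); a=f['color'][90:215,320:460,::-1]
g=cams.grab_frame("wrist"); b=g['color'][50:300,220:430,::-1]
cv2.imwrite('pics/p5.png',np.hstack([cv2.resize(a,(448,400),interpolation=cv2.INTER_CUBIC),cv2.resize(b,(336,400))]))
E
```

```text
[ 575.8 -158.    67.8] [-179.1    0.8   94.3]
```

View pics/p5.png

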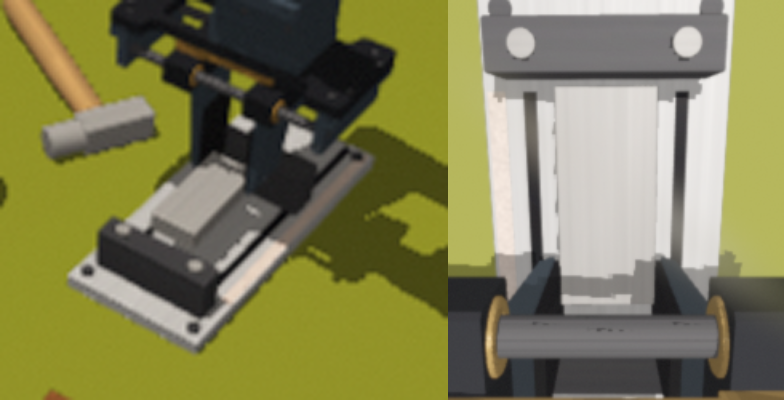

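The bar hangs centred between the slots (bar 557–657 against slots 530/682), clear of fence and stop. I lower it until it touches.

Emit:
{"fn": "apply_moves", "kwargs": {
  "increments": [
    [-1, 0, 0, -0.01, 0.8, -0.9, 0],
    [-1, 0, 0, -0.01, 0, 0, 0],
    [-1, 0, 0, -0.006, 0, 0, 0],
    [-1, 0, 0, 0, 0, 0, 0]
  ]
}}

```text
time_s: 12.63
ee_pos: [575.6, -157.6, 42.4]
ee_rot: [179.9, 0.0, 94.3]
force: [-0.2, 0.4, -4.7]
gripper_width: 34.6
gripper_force: 60.0
```

Emit:
{"fn": "apply_moves", "kwargs": {
  "increments": [
    [-1, 0, 0, -0.0025, 0, 0, 0],
    [-1, 0, 0, -0.002, 0, 0, 0],
    [-1, 0, 0, 0, 0, 0, 0]
  ]
}}

```text
time_s: 12.88
ee_pos: [576.3, -157.7, 38.6]
ee_rot: [179.8, 0.1, 94.3]
force: [-0.0, -0.7, -4.7]
gripper_width: 35.0
gripper_force: 60.0
```

Emit:
{"fn": "apply_moves", "kwargs": {
  "increments": [
    [-1, 0, 0, -0.001, 0, 0, 0],
    [-1, 0, 0, -0.001, 0, 0, 0],
    [-1, 0, 0, 0, 0, 0, 0]
  ]
}}

```text
time_s: 13.13
ee_pos: [576.2, -157.7, 36.6]
ee_rot: [179.8, 0.1, 94.3]
force: [-1.3, 0.0, -4.4]
gripper_width: 35.1
gripper_force: 60.0
```

Emit:
{"fn": "apply_moves", "kwargs": {
  "increments": [
    [-1, -0.001, 0, -0.001, 0, 0, 0],
    [-1, 0, 0, -0.001, 0, 0, 0],
    [-1, 0, 0, 0, 0, 0, 0]
  ]
}}

```text
time_s: 13.38
ee_pos: [575.1, -157.8, 34.6]
ee_rot: [179.8, 0.1, 94.3]
force: [0.1, 0.1, -4.6]
gripper_width: 34.9
gripper_force: 60.0
```

Emit:
{"fn": "apply_moves", "kwargs": {
  "increments": [
    [-1, 0, 0, -0.001, 0, 0, 0],
    [-1, 0, 0, 0, 0, 0, 0]
  ]
}}

```text
time_s: 13.55
ee_pos: [575.2, -157.8, 34.0]
ee_rot: [179.8, 0.1, 94.3]
force: [0.2, 0.1, -0.9]
gripper_width: 35.3
gripper_force: 60.0
```

Emit:
{"fn": "apply_moves", "kwargs": {
  "increments": [
    [-1, 0, 0, -0.0005, 0, 0, 0],
    [-1, 0, 0, 0, 0, 0, 0]
  ],
  "newtons": 10
}}

```text
time_s: 13.72
ee_pos: [575.3, -157.9, 33.8]
ee_rot: [179.8, 0.1, 94.3]
force: [-1.5, -0.3, 3.2]
gripper_width: 35.8
gripper_force: 10.0
```

Emit:
{"fn": "apply_moves", "kwargs": {
  "increments": [
    [-0.1, 0, 0, 0, 0, 0, 0],
    [0.1, 0, 0, 0, 0, 0, 0],
    [0.3, 0, 0, 0, 0, 0, 0],
    [0.3, 0, 0, 0, 0, 0, 0]
  ]
}}

```text
time_s: 14.05
ee_pos: [575.4, -157.7, 33.1]
ee_rot: [179.8, 0.1, 94.3]
force: [-0.2, 0.4, -0.4]
gripper_width: 57.3
gripper_force: 0.0
```

Emit:
{"fn": "apply_moves", "kwargs": {
  "increments": [
    [0.3, 0, 0, 0.02, 0, 0, 0],
    [0.3, 0, 0, 0.04, 0, 0, 0],
    [0.3, 0, 0, 0.03, 0, 0, 0],
    [-1, 0, -0.03, 0.01, 0, 0, 0],
    [-1, 0, -0.035, 0, 0, 0, 0]
  ]
}}

```text
time_s: 14.47
ee_pos: [577.6, -222.4, 137.4]
ee_rot: [179.4, 0.2, 94.5]
force: [0.1, 0.1, -0.9]
gripper_width: 48.8
gripper_force: 0.0
```

Emit:
{"fn": "apply_moves", "kwargs": {
  "increments": [
    [-1, 0, -0.035, 0, 0, 0, 0],
    [-1, 0, -0.02, 0, 0, 0, 0],
    [-1, 0, 0, 0, 0, 0, 0]
  ]
}}

```text
time_s: 14.72
ee_pos: [575.2, -282.0, 133.1]
ee_rot: [179.7, 0.2, 94.1]
force: [-0.6, 0.6, -0.3]
gripper_width: 28.4
gripper_force: 0.0
```

```bash
python3 - <<'E'
from h import *
np.set_printoptions(precision=1,suppress=True)
s=status.state();print(s['ee_pos'],s['ee_rot'],s['gripper_width'],s['force'])
for n in("wrist","top"):
    f=cams.grab_frame(n); save(f,n+'6.png')
    for q,z in(("bed",12),("stop",46),("long_gauge_center",28)):
        for d in finder.trace(q,n):
            c=max(cv2.findContours(d['pixels'].astype(np.uint8),0,2)[0],key=cv2.contourArea)[:,0]
            r=cv2.minAreaRect(px2w(f,c,z)[:,:2].astype(np.float32)); print(n,q,round(d['score'],2),np.round(d['rect']).tolist(),np.array(r[0]),np.array(r[1]),round(r[2],1))
E
python3 -c "
import cv2,numpy as np
a=cv2.imread('pics/wrist6.png')[20:320,180:460];b=cv2.imread('pics/top6.png')[175:245,365:485]
cv2.imwrite('pics/p6.png',np.hstack([cv2.resize(a,(373,400)),cv2.resize(b,(420,400),interpolation=cv2.INTER_CUBIC)]))"
```

```text
[ 575.2 -282.   133.1] [179.7   0.2  94.1] 28.369007629788197 [-0.6  0.6 -0.3]
wrist bed 0.88 [264.0, 0.0, 132.0, 202.0] [ 578.2 -195. ] [111.2 173.4] 4.1
wrist bed 0.74 [307.0, 0.0, 46.0, 66.0] [ 574.3 -132.4] [38.1 47.9] 4.1
wrist stop 0.94 [279.0, 90.0, 104.0, 34.0] [ 578.  -195.7] [84.2 25.6] 4.1
wrist long_gauge_center 0.55 [306.0, 0.0, 46.0, 63.0] [ 574.1 -137. ] [36.2 45.1] 4.1
top bed 0.94 [379.0, 187.0, 94.0, 46.0] [ 575.1 -156.1] [113.2 251.1] 3.6
top stop 0.7 [437.0, 192.0, 13.0, 30.0] [ 575.1 -191.7] [84.1 32.3] 3.2
top long_gauge_center 0.89 [232.0, 267.0, 27.0, 28.0] [395. 326.] [76.9 36.6] 45.4
top long_gauge_center 0.78 [399.0, 204.0, 30.0, 14.0] [ 571.3 -116.2] [40.7 84.1] 2.2
top long_gauge_center 0.63 [200.0, 226.0, 34.0, 13.0] [518.5 403.5] [36.1 83.9] 4.4
```

View pics/p6.png

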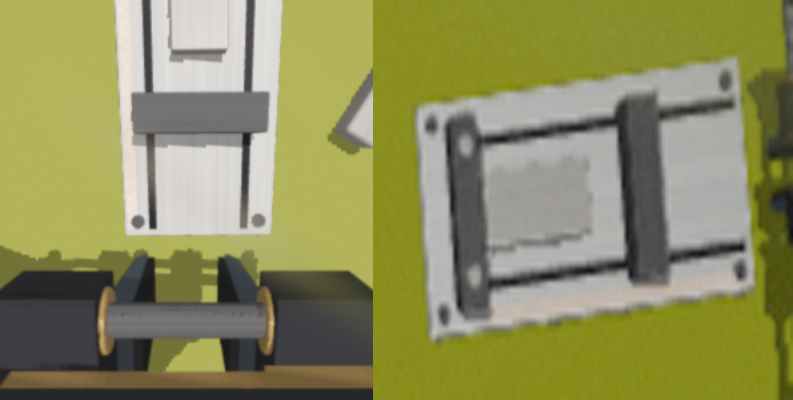

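The bar lies flat and released along the middle of the bed with its end near the fence; the stop face is at y≈-184 in world axes. I go behind the stop with shut fingers and push.

Emit:
{"fn": "apply_moves", "kwargs": {
  "increments": [
    [-1, 0.0065, 0.032, 0, 0.2, -0.3, 0],
    [-1, 0, 0, -0.03, 0, 0, 0],
    [-1, 0, 0, -0.035, 0, 0, 0],
    [-1, 0, 0, -0.02, 0, 0, 0],
    [-1, 0, 0, -0.01, 0, 0, 0]
  ]
}}

```text
time_s: 15.53
ee_pos: [579.9, -244.0, 35.1]
ee_rot: [179.8, -0.3, 94.3]
force: [-0.9, -0.1, -0.6]
gripper_width: 0.4
gripper_force: 0.0
```

Emit:
{"fn": "apply_moves", "kwargs": {
  "increments": [
    [-1, 0, 0, 0, 0, 0, 0],
    [-1, -0.0005, 0.006, 0, 0, 0, 0],
    [-1, -0.0005, 0.006, 0, 0, 0, 0],
    [-1, 0, 0, 0, 0, 0, 0]
  ]
}}

```text
time_s: 15.87
ee_pos: [581.5, -232.9, 39.9]
ee_rot: [179.4, -0.1, 94.3]
force: [-0.2, -0.5, -0.5]
gripper_width: 0.7
gripper_force: 0.0
```

Emit:
{"fn": "apply_moves", "kwargs": {
  "increments": [
    [-1, -0.0003, 0.004, -0.003, 0, 0, 0],
    [-1, -0.0003, 0.004, 0, 0, 0, 0],
    [-1, -0.0003, 0.004, 0, 0, 0, 0],
    [-1, -0.0003, 0.004, 0, 0, 0, 0],
    [-1, 0, 0, 0, 0, 0, 0]
  ]
}}

```text
time_s: 16.28
ee_pos: [579.6, -217.1, 35.4]
ee_rot: [179.5, -0.1, 94.3]
force: [0.2, 0.0, -0.4]
gripper_width: 0.1
gripper_force: 0.0
```

Emit:
{"fn": "apply_moves", "kwargs": {
  "increments": [
    [-1, -0.0003, 0.004, 0, 0, 0, 0],
    [-1, -0.0003, 0.004, 0, 0, 0, 0],
    [-1, -0.0003, 0.004, 0, 0, 0, 0],
    [-1, 0, 0, 0, 0, 0, 0]
  ]
}}

```text
time_s: 16.62
ee_pos: [578.5, -204.8, 35.1]
ee_rot: [179.5, -0.2, 94.3]
force: [-0.4, -0.5, 0.4]
gripper_width: 0.7
gripper_force: 0.0
```

Emit:
{"fn": "apply_moves", "kwargs": {
  "increments": [
    [-1, -0.0003, 0.003, 0, 0, 0, 0],
    [-1, -0.0003, 0.003, 0, 0, 0, 0],
    [-1, 0, 0, 0, 0, 0, 0]
  ]
}}

```text
time_s: 16.87
ee_pos: [577.9, -199.1, 35.0]
ee_rot: [179.5, -0.1, 94.3]
force: [-0.1, 0.3, -0.5]
gripper_width: 0.2
gripper_force: 0.0
```

```bash
python3 - <<'E'
from h import *
np.set_printoptions(precision=1,suppress=True)
for n in("wrist","top"):
    f=cams.grab_frame(n)
    for q,z in(("stop",46),("long_gauge_center",28)):
        for d in finder.trace(q,n):
            c=max(cv2.findContours(d['pixels'].astype(np.uint8),0,2)[0],key=cv2.contourArea)[:,0]
            r=cv2.minAreaRect(px2w(f,c,z)[:,:2].astype(np.float32)); print(n,q,round(d['score'],2),np.round(d['rect']).tolist(),np.array(r[0]),np.array(r[1]),round(r[2],1))
E
```

```text
wrist stop 0.95 [242.0, 170.0, 159.0, 54.0] [ 575.9 -166.1] [83.  28.8] 4.2
wrist long_gauge_center 0.83 [285.0, 18.0, 70.0, 156.0] [ 572.  -116.6] [36.4 79.4] 4.8
top stop 0.91 [424.0, 194.0, 15.0, 31.0] [ 575.4 -164.9] [84.4 31.9] 4.3
top long_gauge_center 0.98 [200.0, 227.0, 32.0, 14.0] [518.8 404.7] [35.4 81.6] 4.4
top long_gauge_center 0.93 [396.0, 205.0, 35.0, 10.0] [ 571.7 -116.1] [36.  81.1] 4.0
top long_gauge_center 0.75 [231.0, 266.0, 32.0, 30.0] [395.7 325.4] [80.6 38.4] 45.4
```

Emit:
{"fn": "apply_moves", "kwargs": {
  "increments": [
    [-1, -0.0002, 0.002, 0, 0, 0, 0],
    [-1, -0.0002, 0.002, 0, 0, 0, 0]
  ]
}}

```text
time_s: 17.33
ee_pos: [577.6, -196.6, 35.0]
ee_rot: [179.5, -0.0, 94.3]
force: [-0.3, -3.2, -1.1]
gripper_width: 0.4
gripper_force: 1.9
```

Emit:
{"fn": "apply_moves", "kwargs": {
  "increments": [
    [-1, -0.0001, 0.0015, 0, 0, 0, 0],
    [-1, -0.0001, 0.0015, 0, 0, 0, 0]
  ]
}}

```text
time_s: 17.5
ee_pos: [577.4, -193.6, 35.1]
ee_rot: [179.5, -0.0, 94.3]
force: [-0.8, -9.9, -3.3]
gripper_width: 0.3
gripper_force: 4.7
```

Emit:
{"fn": "apply_moves", "kwargs": {
  "increments": [
    [-1, -0.0001, 0.001, 0, 0, 0, 0],
    [-1, -0.0001, 0.001, 0, 0, 0, 0]
  ]
}}

```text
time_s: 17.67
ee_pos: [577.5, -193.5, 35.2]
ee_rot: [179.5, 0.2, 94.4]
force: [-1.2, -13.9, -4.0]
gripper_width: 0.3
gripper_force: 7.1
```

Force climbs to 14 N with no further travel, so the stop is snug. I hold briefly, back off, lift and check.

Emit:
{"fn": "apply_moves", "kwargs": {
  "increments": [
    [-1, 0, 0, 0, 0, 0, 0],
    [-1, 0, 0, 0, 0, 0, 0]
  ]
}}

```text
time_s: 17.83
ee_pos: [577.4, -193.6, 35.1]
ee_rot: [179.5, 0.2, 94.4]
force: [0.2, -11.6, -3.2]
gripper_width: 0.2
gripper_force: 5.7
```

Emit:
{"fn": "apply_moves", "kwargs": {
  "increments": [
    [-1, 0.0001, -0.004, 0, 0, 0, 0],
    [-1, 0.001, -0.015, 0, 0, 0, 0],
    [-1, 0.001, -0.015, 0.01, 0, 0, 0],
    [-1, 0, -0.01, 0.04, 0, 0, 0],
    [-1, 0, -0.02, 0.04, 0, 0, 0]
  ]
}}

```text
time_s: 18.25
ee_pos: [578.1, -252.5, 121.9]
ee_rot: [179.7, -0.4, 94.3]
force: [1.2, -0.1, 0.2]
gripper_width: 0.6
gripper_force: 0.0
```

Emit:
{"fn": "apply_moves", "kwargs": {
  "increments": [
    [-1, 0, -0.03, 0.03, 0, 0, 0],
    [-1, 0, -0.04, 0.02, 0, 0, 0],
    [-1, 0, -0.04, 0, 0, 0, 0],
    [-1, 0, 0, 0, 0, 0, 0]
  ]
}}

```text
time_s: 18.58
ee_pos: [579.5, -367.6, 172.4]
ee_rot: [179.3, 0.2, 94.0]
force: [0.6, 0.2, -0.9]
gripper_width: 0.7
gripper_force: 0.0
```

```bash
python3 - <<'E'
from h import *
np.set_printoptions(precision=1,suppress=True)
print(status.state()['ee_pos'])
f=cams.grab_frame("top")
for q,z in(("stop",46),("long_gauge_center",28),("short_gauge_center",48)):
        for d in finder.trace(q,"top"):
            c=max(cv2.findContours(d['pixels'].astype(np.uint8),0,2)[0],key=cv2.contourArea)[:,0]
            r=cv2.minAreaRect(px2w(f,c,z)[:,:2].astype(np.float32)); print(q,round(d['score'],2),np.array(r[0]),np.array(r[1]),round(r[2],1))
g=cams.grab_frame("side")
cv2.imwrite('pics/p7.png',np.hstack([cv2.resize(f['color'][180:240,370:480,::-1],(440,400),interpolation=cv2.INTER_CUBIC),cv2.resize(g['color'][110:210,330:450,::-1],(360,400),interpolation=cv2.INTER_CUBIC)]))
E
```

```text
[ 579.5 -367.6  172.4]
stop 0.39 [ 765.7 -206.4] [ 87.8 202. ] 52.3
long_gauge_center 0.75 [394.3 326.6] [76.6 38.5] 45.2
long_gauge_center 0.74 [518.7 404.7] [35.6 82.1] 4.7
long_gauge_center 0.56 [ 572.1 -113.7] [35.4 75.1] 4.4
short_gauge_center 0.63 [471.4 108.3] [56.9 37.1] 11.5
```

View pics/p7.png

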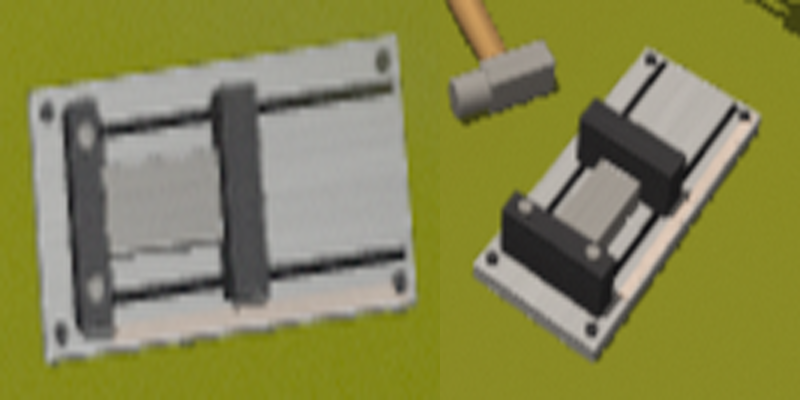

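The bar lies flat between fence (90,215) and stop (240,190), touching both. The gripper is clear, so I hand in.

```bash
python3 -c "
from h import *
print(env.job_done())"
```

```text
the job is handed in; nothing more can be done
None
```

The long gauge bar now lies flat along the middle of the bed, snug between fence and stop, and the job is handed in at about 19 s; I viewed 11 pictures, one over the limit of 10.

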